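Sort jars, stamps and loupe into their trays

TASK

Clear up the mixed handful on the craft table: stand the two white jars upright in the two round wells of the jar rack, one in each; put the two wooden stamps, die up, into the two square bays of the stamp tray, one in each; and stand the black eye loupe, as it stands now, in the well of its small one-well stand. Each thing must sit fully down on the floor of its well or bay; leave the paste dish and the bead pot that stand among them where they are.

Things in the scene. Friction and masses are not known exactly. Their poses are not given: they have to be found in the camera images.
- tall_jar_mid (a point): the taller white screw-top jar, 49 mm in diameter, 50 mm tall, standing upright; the point is on its axis, half-way up (25 mm above its underside). Round: its yaw means nothing. Its lowest 36 mm is the part to grip.
- short_jar_mid (a point): the shorter white screw-top jar, 45 mm in diameter, 36 mm tall, standing upright; the point is on its axis, half-way up (18 mm above its underside). Round: its yaw means nothing. Its lowest 26 mm is the part to grip.
- flat_stamp_mid (a point): a low wood-mounted rubber stamp, a wooden block with a rubber die on top, 50 mm along its x, 52 mm along its y, 26 mm high, lying die up; the point is at its centre (13 mm above its underside).
- tall_stamp_mid (a point): a tall narrow wood-mounted rubber stamp, a wooden block with a rubber die on top, 50 mm along its x, 26 mm along its y, 60 mm high, standing die up; the point is at its centre (30 mm above its underside).
- eye_loupe_mid (a point): a black watchmaker's eye loupe standing on its wide mouth, 34 mm in diameter, 30 mm tall; the point is on its axis, half-way up (15 mm above its underside). Round: its yaw means nothing.
- jar_rack: the jar rack: a plywood board 84 mm along its x, 160 mm along its y, 10 mm thick, with two round wells 64 mm in diameter and 6 mm deep, centred at y = -37 mm and y = +37 mm on its own y axis (well floor 4 mm above the table). Origin: centre of its underside, at table height; z up. The board is fixed to the table; its yaw varies by up to 0.25 rad. Fingers do not fit into a well beside a jar: grip the jar so that the fingertips stay more than 6 mm above its underside.
- stamp_tray: the stamp tray: a plywood board 84 mm along its x, 160 mm along its y, 10 mm thick, with two square bays of 68 mm by 68 mm, 6 mm deep, sides parallel to its x and y, centred at y = -37 mm and y = +37 mm on its own y axis (bay floor 4 mm above the table). Origin: centre of its underside, at table height; z up. The board is fixed to the table; its yaw varies by up to 0.25 rad. Keep the fingertips more than 6 mm above a stamp's underside.
- loupe_stand: the loupe stand: a small plywood board 76 mm square, 10 mm thick, with one round well 50 mm in diameter and 6 mm deep at its centre (well floor 4 mm above the table). Origin: centre of its underside, at table height; z up. The board is fixed to the table; its yaw varies by up to 0.25 rad. Keep the fingertips more than 6 mm above the loupe's underside.
- dish_mid (a point): a bystander, to be left where it is: a round clear dish of paste, 49 mm in diameter, 17 mm high, among the things to be sorted; the point is at its centre, half-way up.
- pot_mid (a point): a bystander, to be left where it is: a round clear lidded bead pot, 42 mm in diameter, 19 mm high, among the things to be sorted; the point is at its centre, half-way up.
Mind the look-alikes: they are no part of the job. What is shaped like the part that bears tall_jar_mid but turquoise is not meant.

How it is judged:
By the outcome, as a careful person would: the job done as asked, in the order asked, and still so for the second after the job is handed in, with the robot touching nothing.
It also fails if it takes over 120 s, if anything falls off the work surface, if the arm or the gripper's body presses on something with over 40 N, if the wrist force passes 120 N, or if a joint passes its speed limit or range.

ROBOT

A 6-joint arm with a two-finger parallel gripper is mounted at the origin on the work surface; the furniture and walls round the work are solid. World frame = base frame: x ahead of the robot, y to its left, z up, the work surface at z = 0. Lengths are in mm, angles in rad, forces in N, time in s.
With the tool pointing down it reaches from about 350 to 875 mm from the base axis. Payload 4.2 kg.
Tool frame: the origin (TCP) lies at the very end of the fingers, on their centre line; the grasp point (between the pads) lies 19 mm behind it; z points along the fingers, y is the line along which they close (so a half turn about z gives the same grasp; the last joint's range is limited). The gripper opens to 85 mm and grips with 20 to 120 N. Pads are 22 mm wide; open, the fingers measure 114 mm over their backs; the gripper's body (76 mm by 85 mm) begins 54 mm behind the grasp point. The pads swing forward as they close: fully open they stand 13 mm farther back than shut.
Start: joints at [-0.915, 0.385, 0.008, 0, -1.194, -0.259], TCP at [241.556, -576.411, 231.312] pointing down, gripper open.
Joint ranges: [-3.14, 3.14], [-1.21, 2.06], [-1.07, 1.41], [-3.16, 2.05], [-2.99, -0.16], [-3.1, 3.1]. Speed limits (rad/s): [2.79, 2.79, 3.14, 3.14, 3.14, 3.14].

INTERFACE

Orientations are given as a unit quaternion [x, y, z, w].
In Python, from bench import read_state, get_image, camera_model, job_done gives the robot as it stands.
- The arm moves only by the shell command python3 -m handwheel 'ROWS'. ROWS is JSON, a list of rows, each a list of 7 numbers: the shift along the tool's x, y, z in m, then the turn, a rotation vector about the tool's x, y, z in rad, then the gripper's target within -1 to 1 (fully open at 1, half-way at 0, shut at -1). In form: [[dx, dy, dz, wx, wy, wz, jaw], ...]. A call has 1 to 10 rows; each row is the pose to reach, as a shift and turn from the pose commanded when the call began, along the tool's axes at that moment; what a row does not reach only later rows make up. A row lasts 1/8 s, in which the tool goes at most 62.5 mm and 10.7 degrees, less where a joint would pass 70% of its speed; a pose out of reach is approached as far as the arm can. A call with a gripper value outside its range is refused whole. The fingers move at their own pace and stop on an object; the grip force is fixed at half the most. Time passes only in rows, so rows that repeat a pose let the fingers close. It gives the time, the measured TCP pose, the force, the opening and the grip force at its end, in the units of the state.
- read_state(): the state, without advancing time (a new reading comes with each control period).
- get_image(name): name is "side" or "top"; returns (picture, depth): 400x640x3 uint8, blue, green, red; 400x640 float32, mm along the optical axis (not along the pixel's ray), 0 where there is no reading.
- camera_model(name): a dict with "K" (3x3 intrinsics, pixels), "dist" ([k1, k2, p1, p2, k3] as OpenCV has them; the pictures are not rectified), "rvec" (rotation vector, rad) and "tvec" (3), from world to camera coordinates, as OpenCV has them. Camera axes: x right, y down, z forward; pixel columns grow to the right and rows downward; lengths in mm; the calibration is good to about 2 mm. A picture is of the moment at which its call begins. camera_model takes no time and is no camera call.
- job_done(): hands the job in; it is judged then, once.
The state is a dict: "clock": time; "joints": joint angles; "joint_vel": joint speeds; "joint_efforts": joint torques, N m; "position": TCP position; "ee_rot": TCP orientation; "contact_force": force on the tool from outside, world axes, zero at the start; "wrist_torque": the same for the moment, N m; "gripper_width": finger opening in mm; "grasp_force": force on a finger pad.
Only numpy, scipy, OpenCV 4.12 (cv2) and the standard library are available. Lean on these libraries where they do the work, as an engineer would, in place of code of your own. Each camera call takes 0.05 s, during which the arm holds its last target. There are 200 camera calls.

## Working session

There is one attempt and no reset: what is moved stays moved. The work goes in short steps, Python scripts to look and compute and a shell command to move; the robot and the scene stay as the last step left them, time stands still between calls to the robot, and variables do not carry over. Pictures are saved under pics/ and viewed, at most 14 in all, crops included, and the job is handed in when it is done.

```bash
mkdir -p pics
python3 - <<'E'
from bench import *
import cv2,numpy as np
for n in("top","side"):
    p,d=get_image(n); cv2.imwrite(f"pics/{n}0.png",p); np.savez(f"pics/{n}0.npz",p=p,d=d)
    m=camera_model(n); print(n,m)
s=read_state();print(s)
E
```

```text
top {'K': array([[494.06330955,   0.        , 321.13195297],
       [  0.        , 494.06330955, 201.26835299],
       [  0.        ,   0.        ,   1.        ]]), 'dist': array([-0.11886569,  0.        ,  0.        ,  0.        ,  0.        ]), 'rvec': array([ 2.16355177, -2.21830317,  0.0633912 ]), 'tvec': array([  29.1819824 ,  479.00284268, 1160.21358411])}
side {'K': array([[378.6713095 ,   0.        , 323.17511338],
       [  0.        , 378.6713095 , 198.16634137],
       [  0.        ,   0.        ,   1.        ]]), 'dist': array([-0.07238489,  0.        ,  0.        ,  0.        ,  0.        ]), 'rvec': array([ 0.69710214, -2.54727845,  1.21159252]), 'tvec': array([413.00202679, 200.2183779 , 696.25217856])}
{'clock': 0.1, 'joints': array([-9.15413634e-01,  3.85468123e-01,  6.81029668e-03, -4.30604935e-04,
       -1.19400857e+00, -2.58589576e-01]), 'joint_vel': array([ 0.00060538, -0.00192449,  0.00438033,  0.00046447,  0.00109102,
       -0.0003979 ]), 'joint_efforts': array([-1.16715884e-03, -3.93319666e+01,  1.88930547e+01,  4.19784665e+00,
       -2.56211708e-03,  2.03520230e-06]), 'position': array([ 241.35768059, -575.97080178,  230.35730204]), 'ee_rot': array([-1.97019659e-01,  9.80399072e-01,  9.27393817e-04, -2.32991305e-04]), 'contact_force': array([ 0.28279619, -0.3300941 ,  0.9139186 ]), 'wrist_torque': array([-0.00794983, -0.05286547, -0.02845085]), 'grasp_force': 0.0, 'gripper_width': 85.53923505272638}
```

View pics/top0.png

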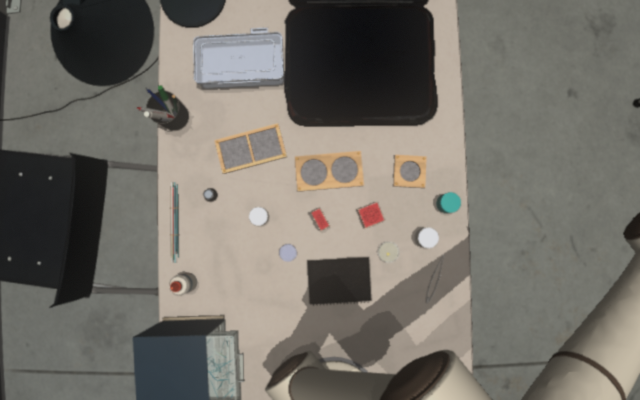

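View pics/side0.png

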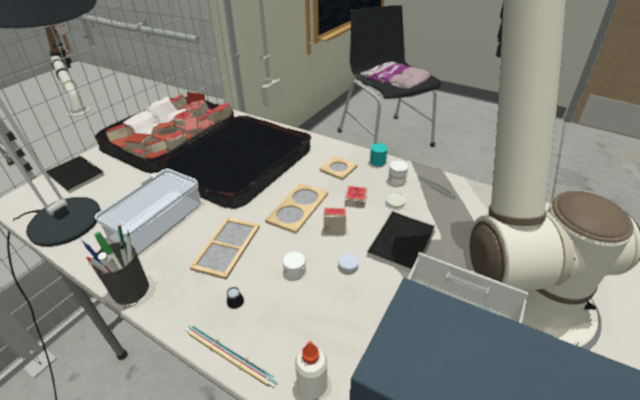

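The top view shows white jars at (258,216) and (428,238), with the turquoise look-alike at (450,203). The stamps are at (319,218), narrow, and (371,214), flat. The loupe is at (210,195), the pot at (288,252) and the dish at (388,251). The tray is at (250,148), the rack at (329,171) and the loupe stand at (410,171). Next I measure these from depth, with an enlarged crop.

```bash
cat > h.py <<'E'
import cv2,numpy as np
from bench import *
def world(n,d):
    m=camera_model(n);K=m["K"];h,w=d.shape
    u,v=np.meshgrid(np.arange(w),np.arange(h))
    q=cv2.undistortPoints(np.dstack([u,v]).reshape(-1,1,2).astype(float),K,m["dist"]).reshape(h,w,2)
    c=np.dstack([q*d[...,None],d])
    R=cv2.Rodrigues(m["rvec"])[0]
    return (c-m["tvec"])@R   # R^T (c-t)
def atz(n,uv,z):
    m=camera_model(n);R=cv2.Rodrigues(m["rvec"])[0]
    q=cv2.undistortPoints(np.array(uv,float).reshape(-1,1,2),m["K"],m["dist"]).reshape(-1,2)
    r=np.c_[q,np.ones(len(q))]@R; o=-R.T@m["tvec"]
    return o+r*((z-o[2])/r[:,2])[:,None]
E
python3 - <<'E'
from h import *
z=np.load("pics/top0.npz");p,d=z["p"],z["d"];W=world("top",d)
tab=W[200:300,190:230,2];print("table z",np.median(tab))
things=dict(jarL=(258,216),jarR=(428,238),turq=(450,203),tall=(319,218),flat=(371,214),loupe=(210,195),pot=(288,252),dish=(388,251))
for k,(u,v) in things.items():
    s=np.s_[v-16:v+17,u-16:u+17];P=W[s].reshape(-1,3);P=P[(d[s].ravel()>0)]
    zt=np.percentile(P[:,2],97); T=P[P[:,2]>max(6,zt-8)] 
    r=cv2.minAreaRect(T[:,:2].astype(np.float32))
    print(k,"ztop %.0f"%zt,"n",len(T),"mean",T[:,:2].mean(0).round(1),"rect",np.round(r[0],1),np.round(r[1],1),round(r[2],1))
# boards: orange colour
hsv=cv2.cvtColor(p,cv2.COLOR_BGR2HSV)
for k,(u,v) in dict(tray=(250,148),rack=(329,171),stand=(410,171)).items():
    a,b=(38,28) if k!="stand" else (22,22)
    m=np.zeros(d.shape,np.uint8);s=np.s_[v-b:v+b,u-a:u+a]
    m[s]=cv2.inRange(hsv,(8,90,90),(30,255,255))[s]
    vv,uu=np.nonzero(m);Q=atz("top",np.c_[uu,vv],10)
    r=cv2.minAreaRect(Q[:,:2].astype(np.float32));print(k,len(uu),np.round(r[0],1),np.round(r[1],1),r[2],"z",np.median(W[m>0][:,2]))
cv2.imwrite("pics/crop1.png",cv2.resize(p[120:270,190:470],None,fx=2.85,fy=2.85,interpolation=cv2.INTER_CUBIC))
E
```

```text
table z -0.46691257788718926
jarL ztop 38 n 286 mean [447.3 165.3] rect [447.7 165.6] [42.9 42.2] 88.8
jarR ztop 53 n 328 mean [ 387.7 -227.1] rect [ 387.5 -227.5] [47.7 44. ] 88.4
turq ztop 53 n 328 mean [ 467.9 -282.6] rect [ 467.8 -282.5] [45.9 45.7] 30.4
tall ztop 61 n 234 mean [436.2  20.2] rect [436.5  20.5] [49.6 25.8] 27.7
flat ztop 29 n 430 mean [444.3 -99.5] rect [444.3 -99.7] [49.  52.3] 20.3
loupe ztop 30 n 99 mean [502.7 285. ] rect [502.2 285.1] [24.2 25.3] 12.6
pot ztop 20 n 246 mean [360.   98.8] rect [359.7  99.1] [38.5 40.4] 43.6
dish ztop 15 n 295 mean [ 354.8 -138.3] rect [ 353.3 -139.6] [53.  47.4] 41.4
tray 513 [612.7 185.3] [ 82.1 157.5] 13.540913581848145 z 9.797194078451422
rack 1053 [552.9  -2.8] [ 82.3 157.1] 3.4501841068267822 z 9.954304141216975
stand 599 [ 547.9 -197.2] [74.9 74.2] 84.96546173095703 z 9.95098336705947
```

View pics/crop1.png

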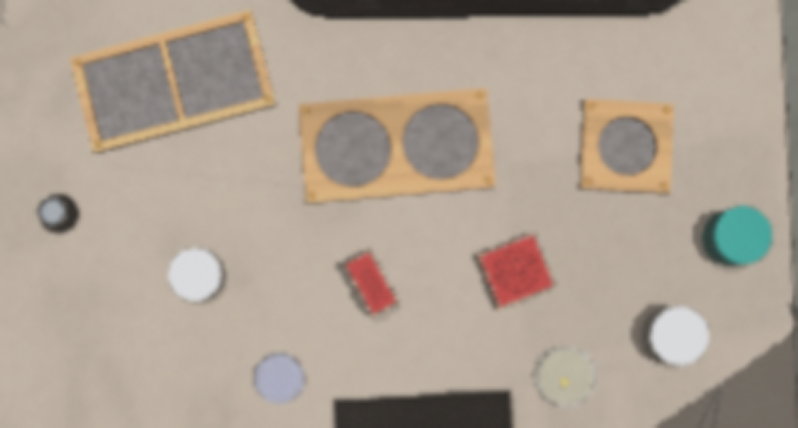

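Taller jar: white (428,238), lid at 53 mm, is the one meant. Turquoise (450,203) has the same shape and is excluded by colour. White (258,216), lid at 38 mm, is the short jar. The crop confirms these identities.

```bash
cat > go.py <<'E'
import sys
from h import *
from scipy.spatial.transform import Rotation as R
# usage: go.py x y z theta_deg (world angle of tool y)
x,y,z,t=map(float,sys.argv[1:5]);s=read_state()
R0=R.from_quat(s["ee_rot"]);t=np.radians(t)
Y=[np.cos(t),np.sin(t),0];Z=[0,0,-1];X=np.cross(Y,Z)
Rt=R.from_matrix(np.c_[X,Y,Z])
d=R0.inv().apply(np.array([x,y,z])-s["position"])/1000
print("shift",d.round(4),"rot",(R0.inv()*Rt).as_rotvec().round(4),"t",s["clock"],"w",s["gripper_width"],s["joints"].round(2))
E
python3 go.py 387.6 -227.3 110 183.5
```

```text
shift [-0.2696  0.2649  0.1208] rot [ 1.7000e-03  1.1000e-03 -1.2352e+00] t 0.1 w 85.53923505272638 [-0.92  0.39  0.01 -0.   -1.19 -0.26]
```

```bash
python3 -m handwheel '[[-0.27,0.265,0.12,0.002,0.001,-1.235,1],[-0.27,0.265,0.12,0.002,0.001,-1.235,1],[-0.27,0.265,0.12,0.002,0.001,-1.235,1],[-0.27,0.265,0.12,0.002,0.001,-1.235,1],[-0.27,0.265,0.12,0.002,0.001,-1.235,1],[-0.27,0.265,0.12,0.002,0.001,-1.235,1],[-0.27,0.265,0.12,0.002,0.001,-1.235,1],[-0.27,0.265,0.12,0.002,0.001,-1.235,1],[-0.27,0.265,0.12,0.002,0.001,-1.235,1],[-0.27,0.265,0.12,0.002,0.001,-1.235,1]]'; python3 go.py 387.6 -227.3 8 183.5
python3 - <<'E'
from h import *
p,d=get_image("side");cv2.imwrite("pics/s1.png",cv2.resize(p[110:270,320:540],None,fx=3,fy=3))
E
```

```text
clock: 1.35
position: [388.0, -228.5, 111.6]
ee_rot: [0.728, -0.686, 0.001, 0.0]
contact_force: [0.0, -0.3, 0.3]
gripper_width: 85.5
grasp_force: 0.0
shift [-0.0014  0.0005  0.1036] rot [-0.0015 -0.002  -0.0024] t 1.35 w 85.50743704169886 [-0.17  0.22 -0.57  0.   -0.77  0.23]
```

View pics/s1.png

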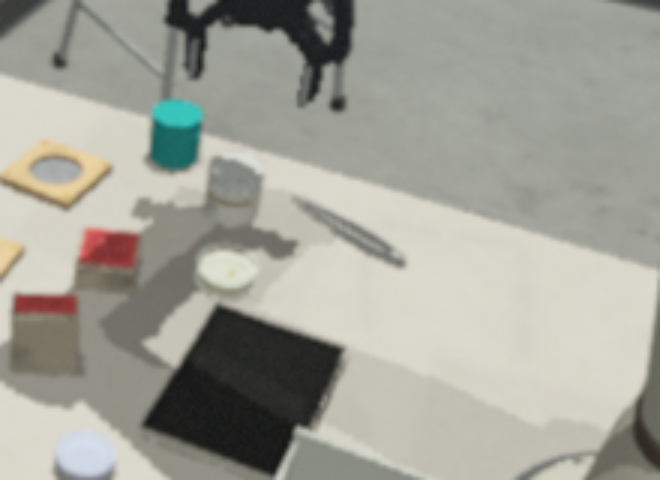

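The fingers hang either side of the tall jar (side crop, jar at about (235,190)). Now I descend and grip.

```bash
python3 -m handwheel '[[-0.001,0.0005,0.06,0,0,0,1],[-0.001,0.0005,0.09,0,0,0,1],[-0.001,0.0005,0.102,0,0,0,1],[-0.001,0.0005,0.102,0,0,0,1],[-0.001,0.0005,0.102,0,0,0,-1],[-0.001,0.0005,0.102,0,0,0,-1],[-0.001,0.0005,0.102,0,0,0,-1],[-0.001,0.0005,0.102,0,0,0,-1],[-0.001,0.0005,0.102,0,0,0,-1]]'; python3 go.py 555.1 -39.7 80 183.5
```

```text
clock: 2.52
position: [388.7, -227.1, 10.7]
ee_rot: [0.729, -0.685, 0.002, -0.0]
contact_force: [-0.7, 0.1, 7.0]
gripper_width: 46.4
grasp_force: 60.8
shift [-0.1766 -0.1779 -0.0691] rot [-0.0036 -0.0028  0.0005] t 2.525 w 46.410264588077325 [-0.16  0.4  -0.68  0.   -0.48  0.22]
```

```bash
python3 -m handwheel '[[0,0,-0.05,0,0,0,-1],[-0.05,-0.05,-0.07,0,0,0,-1],[-0.09,-0.09,-0.07,0,0,0,-1],[-0.13,-0.13,-0.07,0,0,0,-1],[-0.17,-0.17,-0.07,0,0,0,-1],[-0.1765,-0.178,-0.07,0,0,0,-1],[-0.1765,-0.178,-0.07,0,0,0,-1],[-0.1765,-0.178,-0.055,0,0,0,-1],[-0.1765,-0.178,-0.055,0,0,0,-1]]'; python3 go.py 555.1 -39.7 15 183.5
python3 - <<'E'
from h import *
p,d=get_image("side");cv2.imwrite("pics/s2.png",cv2.resize(p[120:270,220:420],None,fx=3,fy=3))
E
```

```text
clock: 3.65
position: [552.3, -41.0, 62.5]
ee_rot: [0.728, -0.686, -0.0, 0.002]
contact_force: [-0.9, 0.9, -0.5]
gripper_width: 46.1
grasp_force: 61.8
shift [-0.0013 -0.0031  0.0475] rot [ 0.0033 -0.0021 -0.0021] t 3.65 w 46.07035988085899 [ 0.22  0.45 -0.38  0.   -0.75 -0.16]
```

View pics/s2.png

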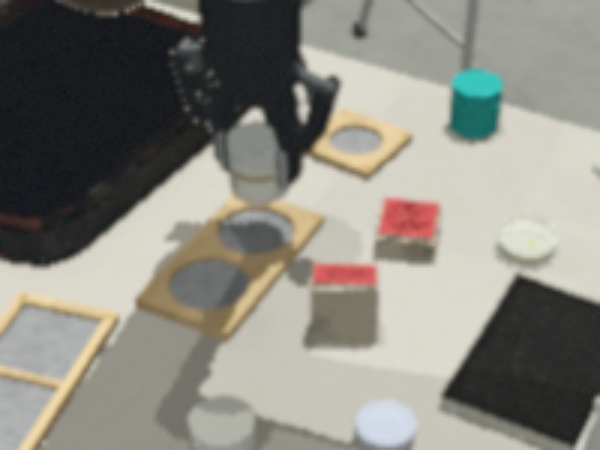

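The jar is held upright above the right well. I lower it, check the force, then release.

```bash
python3 -m handwheel '[[-0.001,-0.003,0.02,0,0,0,-1],[-0.001,-0.003,0.035,0,0,0,-1],[-0.001,-0.003,0.042,0,0,0,-1],[-0.001,-0.003,0.045,0,0,0,-1],[-0.001,-0.003,0.047,0,0,0,-1],[-0.001,-0.003,0.048,0,0,0,-1],[-0.001,-0.003,0.048,0,0,0,-1]]'; python3 go.py 555.1 -39.7 15 183.5
```

```text
clock: 4.58
position: [557.7, -38.6, 16.4]
ee_rot: [0.728, -0.685, 0.001, 0.0]
contact_force: [-0.8, 0.1, -0.8]
gripper_width: 46.3
grasp_force: 61.8
shift [0.001  0.0026 0.0014] rot [-0.0014 -0.0018  0.    ] t 4.575 w 46.330202146974536 [ 0.22  0.52 -0.4   0.   -0.64 -0.16]
```

```bash
python3 -m handwheel '[[0.0005,0.001,0.0015,0,0,0,-1],[0.0005,0.001,0.003,0,0,0,-1],[0.0005,0.001,0.003,0,0,0,-1]]';python3 -m handwheel '[[0,0,0,0,0,0,0.3],[0,0,0,0,0,0,1],[0,0,0,0,0,0,1],[0,0,-0.03,0,0,0,1],[0,0,-0.07,0,0,0,1],[0,0,-0.1,0,0,0,1],[0,0,-0.1,0,0,0,1]]'; python3 go.py 447.5 165.4 80 183.5
```

```text
clock: 4.95
position: [556.8, -39.2, 14.8]
ee_rot: [0.729, -0.685, 0.001, 0.0]
contact_force: [-3.7, -0.2, 9.3]
gripper_width: 46.2
grasp_force: 62.9
clock: 5.82
position: [558.1, -38.8, 115.7]
ee_rot: [0.728, -0.685, 0.003, -0.002]
contact_force: [-0.4, 0.7, 0.3]
gripper_width: 85.4
grasp_force: 0.0
shift [-0.2106  0.0982  0.0348] rot [-0.0067 -0.0013  0.0002] t 5.825 w 85.37141034457001 [ 0.22  0.38 -0.32  0.   -0.86 -0.16]
```

```bash
python3 -m handwheel '[[-0.06,0.025,0,0,0,0,1],[-0.11,0.05,0.01,0,0,0,1],[-0.16,0.075,0.02,0,0,0,1],[-0.21,0.098,0.03,0,0,0,1],[-0.21,0.098,0.035,0,0,0,1],[-0.21,0.098,0.035,0,0,0,1],[-0.21,0.098,0.035,0,0,0,1]]'; python3 go.py 447.5 165.4 9 183.5
python3 - <<'E'
from h import *
p,d=get_image("side");a=cv2.resize(p[150:310,220:420],None,fx=2,fy=2)
p,d=get_image("top");b=cv2.resize(p[140:260,230:390],None,fx=2.5,fy=2.5)
o=np.zeros((max(a.shape[0],b.shape[0]),800,3),np.uint8);o[:a.shape[0],:400]=a;o[:b.shape[0],400:]=b
cv2.imwrite("pics/s3.png",o)
E
```

```text
clock: 6.7
position: [446.2, 163.6, 77.4]
ee_rot: [0.728, -0.686, 0.001, 0.001]
contact_force: [0.4, 0.6, -0.4]
gripper_width: 85.4
grasp_force: 0.0
shift [-0.0019 -0.0013  0.0684] rot [-0.0006 -0.0022 -0.0019] t 6.7 w 85.41681397631635 [ 0.7   0.32 -0.56  0.   -0.7  -0.64]
```

View pics/s3.png

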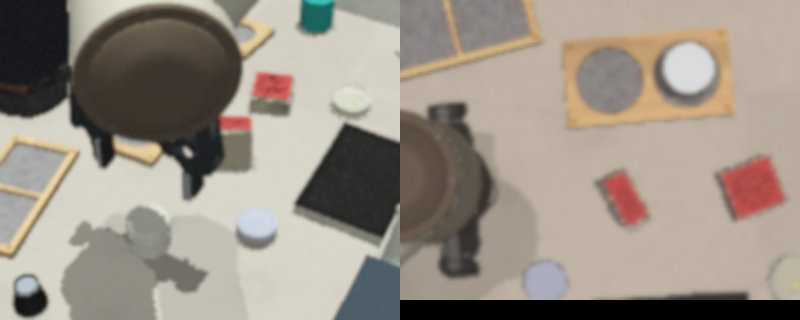

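The tall jar sits in the right well (right panel, (688,68)), and the fingers straddle the short jar. I grip the short jar.

```bash
python3 -m handwheel '[[-0.001,-0.001,0.04,0,0,0,1],[-0.001,-0.001,0.06,0,0,0,1],[-0.001,-0.001,0.069,0,0,0,1],[-0.001,-0.001,0.069,0,0,0,1],[-0.001,-0.001,0.069,0,0,0,-1],[-0.001,-0.001,0.069,0,0,0,-1],[-0.001,-0.001,0.069,0,0,0,-1],[-0.001,-0.001,0.069,0,0,0,-1],[-0.001,-0.001,0.069,0,0,0,-1]]'; python3 go.py 550.7 34.1 64 183.5
```

```text
clock: 7.92
position: [447.5, 165.9, 9.9]
ee_rot: [0.729, -0.685, 0.001, -0.001]
contact_force: [-0.8, 0.6, 5.4]
gripper_width: 41.9
grasp_force: 59.9
shift [ 0.138  -0.095  -0.0537] rot [-0.0028 -0.0009  0.0005] t 7.925 w 41.91238478667096 [ 0.7   0.44 -0.61  0.   -0.52 -0.64]
```

```bash
python3 -m handwheel '[[0,0,-0.055,0,0,0,-1],[0.04,-0.04,-0.06,0,0,0,-1],[0.08,-0.07,-0.06,0,0,0,-1],[0.12,-0.09,-0.06,0,0,0,-1],[0.138,-0.096,-0.06,0,0,0,-1],[0.138,-0.096,-0.06,0,0,0,-1],[0.138,-0.096,-0.05,0,0,0,-1],[0.138,-0.096,-0.03,0,0,0,-1],[0.138,-0.096,-0.02,0,0,0,-1],[0.138,-0.096,-0.02,0,0,0,-1]]'; python3 go.py 550.7 34.1 14 183.5
python3 - <<'E'
from h import *
p,d=get_image("side");cv2.imwrite("pics/s4.png",cv2.resize(p[140:270,230:400],None,fx=3,fy=3))
E
```

```text
clock: 9.18
position: [550.2, 34.1, 28.1]
ee_rot: [0.729, -0.685, 0.0, 0.001]
contact_force: [0.6, 0.9, 0.2]
gripper_width: 41.8
grasp_force: 60.9
shift [ 0.     -0.0005  0.0141] rot [ 0.0013 -0.0025  0.0012] t 9.175 w 41.807162069565734 [ 0.36  0.49 -0.41  0.   -0.67 -0.3 ]
```

View pics/s4.png

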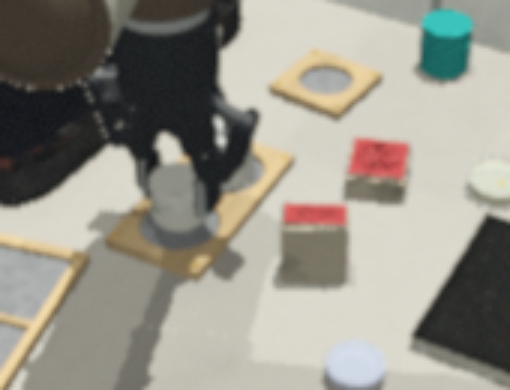

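The short jar is over the left well. The right well is partly hidden behind a finger, so I check by depth that the tall jar is still there.

Run:
```python
from h import *
p,d=get_image("top");W=world("top",d)
M=(np.hypot(W[...,0]-555,W[...,1]+39.7)<40)&(W[...,2]>20)&(d>0)
print(np.c_[W[M].min(0),W[M].max(0)].round(0).tolist(),M.sum())
cv2.imwrite("pics/s5.png",cv2.resize(p[140:260,290:450],None,fx=3.5,fy=3.5))
```

```text
[[531.0, 578.0], [-63.0, 0.0], [20.0, 382.0]] 458
```

View pics/s5.png

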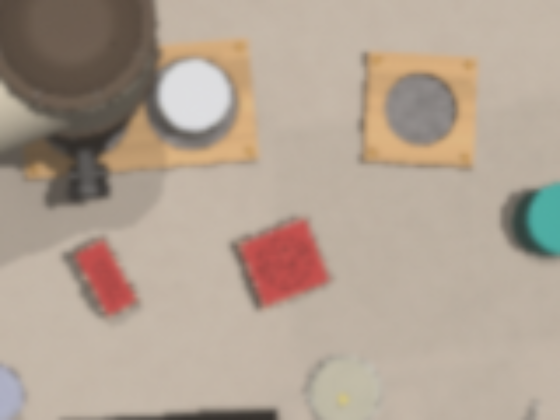

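The tall jar is in place (crop (195,95)). I lower the short jar and release.

```bash
python3 -m handwheel '[[0,0,0.008,0,0,0,-1],[0,0,0.013,0,0,0,-1],[0,0,0.0155,0,0,0,-1],[0,0,0.0155,0,0,0,-1]]';python3 -m handwheel '[[0,0,0,0,0,0,0.3],[0,0,0,0,0,0,1],[0,0,0,0,0,0,1],[0,0,-0.03,0,0,0,1],[0,0,-0.07,0,0,0,1],[0,0,-0.11,0,0,0,1],[0,0,-0.11,0,0,0,1]]'; python3 go.py 436.3 20.4 90 207.7
```

```text
clock: 9.78
position: [550.9, 33.4, 13.9]
ee_rot: [0.728, -0.685, 0.001, 0.001]
contact_force: [-2.4, -0.4, 3.9]
gripper_width: 41.9
grasp_force: 61.2
clock: 10.65
position: [553.3, 34.4, 127.1]
ee_rot: [0.729, -0.685, 0.003, -0.003]
contact_force: [0.6, -0.8, -1.4]
gripper_width: 85.3
grasp_force: 0.0
shift [0.0068 0.118  0.036 ] rot [-0.0087 -0.002  -0.4219] t 10.65 w 85.25205404461742 [ 0.36  0.36 -0.32  0.   -0.88 -0.3 ]
```

```bash
python3 -m handwheel '[[0.003,0.05,0,0,0,-0.15,1],[0.005,0.09,0,0,0,-0.3,1],[0.007,0.118,0.02,0,0,-0.422,1],[0.007,0.118,0.037,0,0,-0.422,1],[0.007,0.118,0.037,0,0,-0.422,1],[0.007,0.118,0.037,0,0,-0.422,1]]'; python3 go.py 436.3 20.4 12 207.7
python3 - <<'E'
from h import *
p,d=get_image("side");a=cv2.resize(p[150:310,220:420],None,fx=2,fy=2)
p,d=get_image("top");b=cv2.resize(p[140:260,230:390],None,fx=2.5,fy=2.5)
o=np.zeros((max(a.shape[0],b.shape[0]),800,3),np.uint8);o[:a.shape[0],:400]=a;o[:b.shape[0],400:]=b
cv2.imwrite("pics/s6.png",o)
E
```

```text
clock: 11.4
position: [434.2, 19.7, 86.5]
ee_rot: [0.856, -0.517, 0.001, 0.0]
contact_force: [0.3, -0.2, 0.7]
gripper_width: 85.6
grasp_force: 0.0
shift [ 0.0002 -0.0022  0.0745] rot [-0.0002 -0.0022 -0.0004] t 11.4 w 85.58992485669333 [ 0.42  0.24 -0.64  0.   -0.69  0.06]
```

View pics/s6.png

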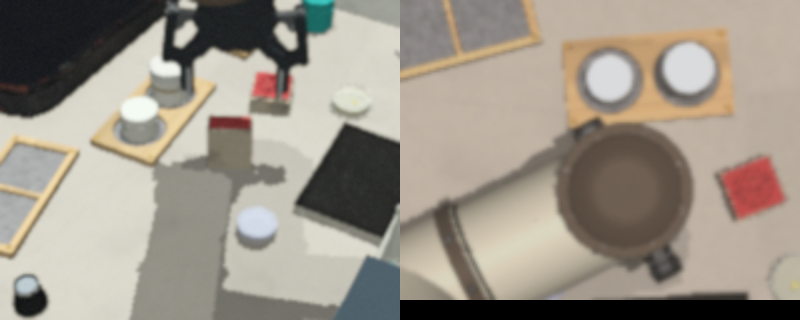

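Both jars stand in their wells, and the gripper is over the tall stamp.

```bash
python3 -m handwheel '[[0,-0.0015,0.04,0,0,0,1],[0,-0.0015,0.06,0,0,0,1],[0,-0.0015,0.071,0,0,0,1],[0,-0.0015,0.071,0,0,0,1],[0,-0.0015,0.071,0,0,0,-1],[0,-0.0015,0.071,0,0,0,-1],[0,-0.0015,0.071,0,0,0,-1],[0,-0.0015,0.071,0,0,0,-1],[0,-0.0015,0.071,0,0,0,-1]]'; python3 -m handwheel '[[0,0,-0.05,0,0,0,-1],[0,0,-0.08,0,0,0,-1],[0,0,-0.08,0,0,0,-1]]';python3 go.py 604 221.3 94 193.5
```

```text
clock: 12.62
position: [435.9, 20.4, 16.4]
ee_rot: [0.856, -0.517, 0.002, -0.0]
contact_force: [-1.1, -0.2, 6.2]
gripper_width: 49.1
grasp_force: 62.2
clock: 13.0
position: [436.5, 20.9, 97.7]
ee_rot: [0.856, -0.517, 0.003, -0.002]
contact_force: [-1.0, -0.1, -1.9]
gripper_width: 49.8
grasp_force: 62.4
shift [-0.0997 -0.2414  0.005 ] rot [-0.0067 -0.0018  0.2475] t 13.0 w 49.84616525341363 [ 0.42  0.22 -0.62  0.   -0.72  0.06]
```

```bash
python3 -m handwheel '[[-0.02,-0.05,0,0,0,0.05,-1],[-0.04,-0.1,0,0,0,0.1,-1],[-0.06,-0.15,0,0,0,0.15,-1],[-0.08,-0.2,0,0,0,0.2,-1],[-0.1,-0.2415,0,0,0,0.2475,-1],[-0.1,-0.2415,0.02,0,0,0.2475,-1],[-0.1,-0.2415,0.05,0,0,0.2475,-1],[-0.1,-0.2415,0.05,0,0,0.2475,-1]]';python3 go.py 604 221.3 19 193.5
python3 - <<'E'
from h import *
p,d=get_image("side");cv2.imwrite("pics/s7.png",cv2.resize(p[150:310,140:350],None,fx=3,fy=3))
E
```

```text
clock: 14.0
position: [599.9, 219.4, 41.1]
ee_rot: [0.785, -0.619, -0.001, 0.004]
contact_force: [-0.5, 0.7, -0.4]
gripper_width: 49.2
grasp_force: 62.4
shift [-0.001  -0.0046  0.0221] rot [ 0.0078 -0.0044 -0.0008] t 14.0 w 49.21371767213747 [ 0.6   0.59 -0.17  0.   -0.82 -0.37]
```

View pics/s7.png

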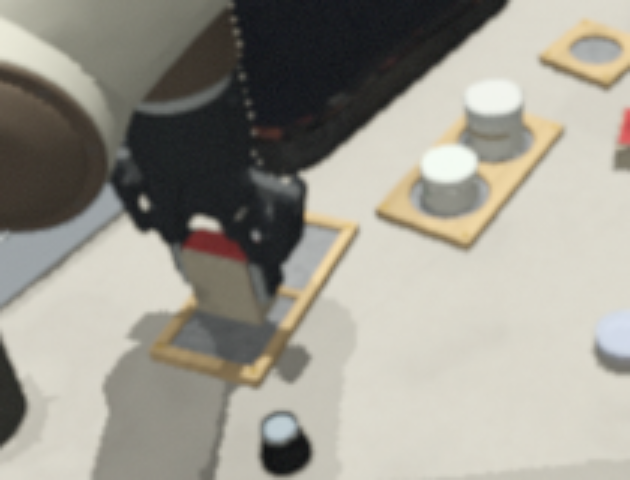

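The tall stamp hangs straight over the left bay. I let it settle, then lower it.

```bash
python3 -m handwheel '[[0,0,0,0,0,0,-1],[0,0,0.01,0,0,0,-1],[0,0,0.015,0,0,0,-1],[0,0,0.02,0,0,0,-1],[0,0,0.023,0,0,0,-1],[0,0,0.026,0,0,0,-1],[0,0,0.026,0,0,0,-1]]';python3 go.py 604 221.3 19 193.5
```

```text
clock: 14.92
position: [602.7, 220.9, 20.5]
ee_rot: [0.785, -0.619, 0.001, 0.0]
contact_force: [-2.8, 0.2, 6.1]
gripper_width: 49.1
grasp_force: 62.8
shift [-0.0001 -0.0014  0.0015] rot [-0.0011 -0.0023  0.0005] t 14.925 w 49.09642771958558 [ 0.6   0.62 -0.18  0.   -0.77 -0.37]
```

```bash
python3 -m handwheel '[[0,0,0.0005,0,0,0,0.2],[0,0,0.0005,0,0,0,0.6],[0,0,0,0,0,0,0.8],[0,0,-0.03,0,0,0,0.8],[0,0,-0.07,0,0,0,1],[0,0,-0.11,0,0,0,1],[0,0,-0.11,0,0,0,1]]'; python3 go.py 444.3 -99.7 95 200.3
```

```text
clock: 15.8
position: [604.6, 222.2, 133.5]
ee_rot: [0.785, -0.619, 0.003, -0.004]
contact_force: [-0.7, 0.4, -0.6]
gripper_width: 85.1
grasp_force: 0.0
shift [0.2755 0.2315 0.0364] rot [-0.0089 -0.0003 -0.1182] t 15.8 w 85.12525488798909 [ 0.6   0.49 -0.08  0.   -0.99 -0.37]
```

```bash
python3 -m handwheel '[[0.045,0.038,0,0,0,0,1],[0.09,0.075,0,0,0,0,1],[0.135,0.113,0,0,0,0,1],[0.18,0.15,0,0,0,-0.05,1],[0.225,0.19,0,0,0,-0.1,1],[0.2755,0.2315,0.02,0,0,-0.118,1],[0.2755,0.2315,0.039,0,0,-0.118,1],[0.2755,0.2315,0.039,0,0,-0.118,1],[0.2755,0.2315,0.039,0,0,-0.118,1]]'; python3 go.py 444.3 -99.7 9 200.3
python3 - <<'E'
from h import *
p,d=get_image("side");a=cv2.resize(p[130:290,180:420],None,fx=2,fy=2)
p,d=get_image("top");b=cv2.resize(p[110:240,210:338],None,fx=2.5,fy=2.5)
o=np.zeros((325,800,3),np.uint8);o[:a.shape[0],:480]=a;o[:b.shape[0],480:]=b
cv2.imwrite("pics/s8.png",o)
E
```

```text
clock: 16.92
position: [442.4, -100.6, 90.9]
ee_rot: [0.821, -0.571, 0.001, 0.0]
contact_force: [-0.7, 0.6, 0.3]
gripper_width: 85.2
grasp_force: 0.0
shift [-0.0003 -0.002   0.0819] rot [-0.0009 -0.0024  0.0001] t 16.925 w 85.18627999828101 [ 0.14  0.26 -0.59  0.   -0.72  0.21]
```

View pics/s8.png

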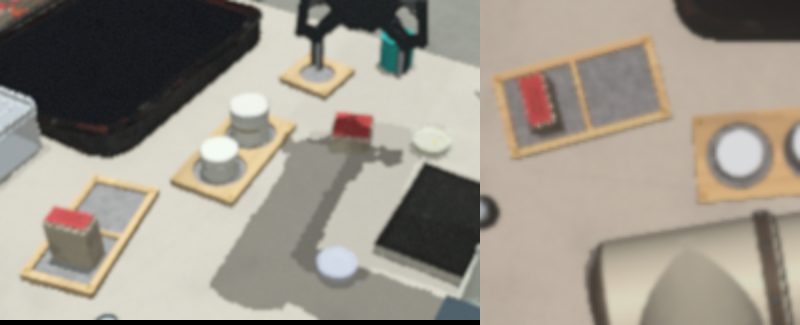

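The tall stamp stands in the left bay. The gripper is over the flat stamp, so I grip it with the jaws a little narrowed to clear the dish.

```bash
python3 -m handwheel '[[0,-0.0015,0.04,0,0,0,0.75],[0,-0.0015,0.06,0,0,0,0.75],[0,-0.0015,0.081,0,0,0,0.75],[0,-0.0015,0.081,0,0,0,0.75],[0,-0.0015,0.081,0,0,0,-1],[0,-0.0015,0.081,0,0,0,-1],[0,-0.0015,0.081,0,0,0,-1],[0,-0.0015,0.081,0,0,0,-1]]'; python3 -m handwheel '[[0,0,-0.05,0,0,0,-1],[0,0,-0.08,0,0,0,-1],[0,0,-0.08,0,0,0,-1]]';python3 go.py 621.4 149.3 89 193.5
```

```text
clock: 18.02
position: [444.5, -100.3, 11.1]
ee_rot: [0.821, -0.571, 0.002, -0.001]
contact_force: [0.5, 1.7, 6.4]
gripper_width: 48.2
grasp_force: 62.8
clock: 18.4
position: [444.8, -100.2, 92.3]
ee_rot: [0.82, -0.572, 0.004, -0.002]
contact_force: [-0.9, 0.6, -0.6]
gripper_width: 48.2
grasp_force: 62.4
shift [-0.173  -0.2521  0.0045] rot [-0.0073 -0.0033  0.118 ] t 18.4 w 48.176446599171946 [ 0.14  0.26 -0.59  0.   -0.71  0.21]
```

```bash
python3 -m handwheel '[[-0.03,-0.045,-0.01,0,0,0,-1],[-0.06,-0.09,-0.01,0,0,0,-1],[-0.09,-0.13,-0.01,0,0,0,-1],[-0.12,-0.175,-0.01,0,0,0.05,-1],[-0.15,-0.22,0,0,0,0.1,-1],[-0.173,-0.252,0,0,0,0.118,-1],[-0.173,-0.252,0.02,0,0,0.118,-1],[-0.173,-0.252,0.05,0,0,0.118,-1],[-0.173,-0.252,0.05,0,0,0.118,-1],[-0.173,-0.252,0.05,0,0,0.118,-1]]';python3 go.py 621.4 149.3 14 193.5
python3 - <<'E'
from h import *
p,d=get_image("side");cv2.imwrite("pics/s9.png",cv2.resize(p[150:310,140:350],None,fx=3,fy=3))
E
```

```text
clock: 19.65
position: [619.9, 149.0, 39.7]
ee_rot: [0.785, -0.619, 0.001, 0.0]
contact_force: [0.1, 1.0, -0.8]
gripper_width: 48.6
grasp_force: 62.4
shift [-0.     -0.0015  0.0257] rot [-0.001  -0.0023  0.0001] t 19.65 w 48.6061335462498 [ 0.49  0.59 -0.18  0.   -0.8  -0.26]
```

View pics/s9.png

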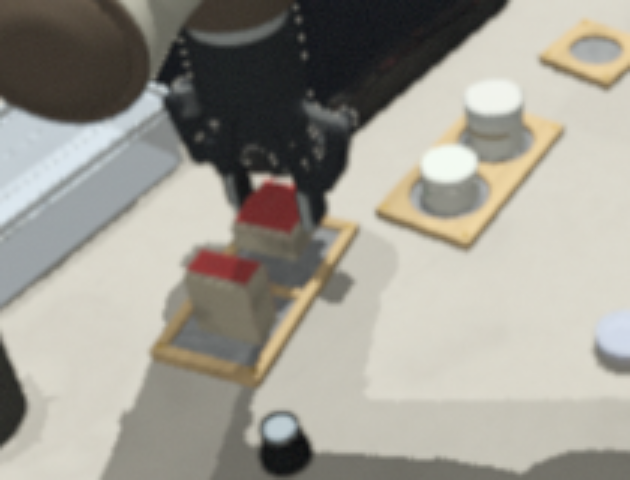

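The flat stamp is held level over the right bay. I lower it and release.

```bash
python3 -m handwheel '[[0,-0.001,0.01,0,0,0,-1],[0,-0.001,0.018,0,0,0,-1],[0,-0.001,0.022,0,0,0,-1],[0,-0.001,0.025,0,0,0,-1],[0,-0.001,0.0265,0,0,0,-1],[0,-0.001,0.0265,0,0,0,-1]]';python3 -m handwheel '[[0,0,0,0,0,0,0.2],[0,0,0,0,0,0,0.6],[0,0,0,0,0,0,0.8],[0,0,-0.03,0,0,0,0.8],[0,0,-0.07,0,0,0,0.8],[0,0,-0.11,0,0,0,1],[0,0,-0.11,0,0,0,1]]'; python3 go.py 502.4 285 65 193.5
```

```text
clock: 20.45
position: [620.4, 149.1, 15.1]
ee_rot: [0.786, -0.619, 0.001, 0.001]
contact_force: [-5.5, -0.7, 10.1]
gripper_width: 48.4
grasp_force: 63.6
clock: 21.32
position: [622.8, 150.3, 126.9]
ee_rot: [0.785, -0.619, 0.003, -0.003]
contact_force: [0.8, -0.4, -0.3]
gripper_width: 85.5
grasp_force: 0.0
shift [-0.1592  0.0861  0.061 ] rot [-0.0088 -0.0008  0.0005] t 21.325 w 85.54124116124603 [ 0.49  0.49 -0.1   0.   -0.97 -0.26]
```

```bash
python3 -m handwheel '[[-0.05,0.03,0,0,0,0,1],[-0.1,0.06,0,0,0,0,1],[-0.159,0.086,0.02,0,0,0,1],[-0.159,0.086,0.05,0,0,0,1],[-0.159,0.086,0.06,0,0,0,1],[-0.159,0.086,0.06,0,0,0,1],[-0.159,0.086,0.06,0,0,0,1]]'; python3 go.py 502.4 285 8 193.5
python3 - <<'E'
from h import *
p,d=get_image("side");a=cv2.resize(p[200:340,170:350],None,fx=2.6,fy=2.6)
p,d=get_image("top");b=cv2.resize(p[110:240,210:338],None,fx=2.5,fy=2.5)
o=np.zeros((364,800,3),np.uint8);o[:a.shape[0],:468]=a;o[:b.shape[0],480:]=b
cv2.imwrite("pics/s10.png",o)
E
```

```text
clock: 22.2
position: [500.9, 283.6, 63.3]
ee_rot: [0.785, -0.62, 0.001, -0.0]
contact_force: [0.6, -0.9, 0.1]
gripper_width: 85.8
grasp_force: 0.0
shift [-0.0011 -0.0016  0.0553] rot [-0.0021 -0.0014 -0.0013] t 22.2 w 85.77795534627789 [ 0.8   0.47 -0.33  0.   -0.77 -0.57]
```

View pics/s10.png

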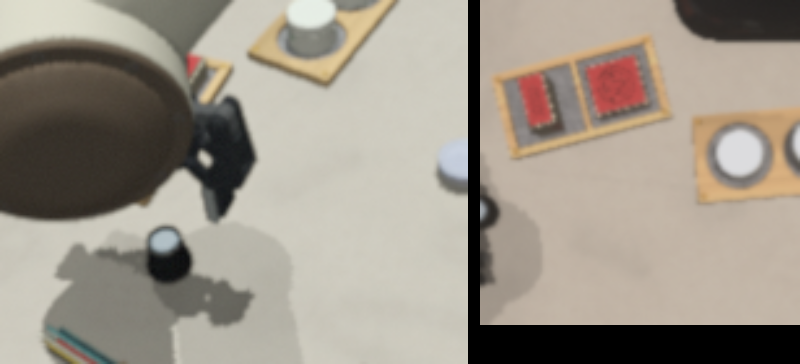

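Both stamps lie in their bays, and the gripper is around the loupe. I grip it low.

```bash
python3 -m handwheel '[[-0.001,-0.001,0.03,0,0,0,1],[-0.001,-0.001,0.048,0,0,0,1],[-0.001,-0.001,0.056,0,0,0,0.5],[-0.001,-0.001,0.056,0,0,0,0],[-0.001,-0.001,0.056,0,0,0,-1],[-0.001,-0.001,0.056,0,0,0,-1],[-0.001,-0.001,0.056,0,0,0,-1],[-0.001,-0.001,0.056,0,0,0,-1],[-0.001,-0.001,0.056,0,0,0,-1]]'
```

```text
clock: 23.42
position: [501.4, 285.6, 7.8]
ee_rot: [0.785, -0.619, 0.001, -0.001]
contact_force: [0.7, -0.7, 6.1]
gripper_width: 32.1
grasp_force: 59.7
```

```bash
python3 -m handwheel '[[0,0,-0.02,0,0,0,-1],[0,0,-0.06,0,0,0,-1],[0,0,-0.11,0,0,0,-1],[0,0,-0.11,0,0,0,-1]]'; python3 go.py 548 -197.2 117.5 183.5
python3 - <<'E'
from h import *
p,d=get_image("side");W=world("side",d)
s=read_state()["position"]
M=(d>0)&(np.hypot(W[...,0]-s[0],W[...,1]-s[1])<25)&(W[...,2]>60)&(W[...,2]<160)
q=cv2.projectPoints(s.reshape(1,3),*[camera_model("side")[k] for k in("rvec","tvec","K","dist")])[0].ravel();print(q,W[M][:,2].min() if M.any() else None)
u,v=q.astype(int);cv2.imwrite("pics/s11.png",cv2.resize(p[max(0,v-70):v+70,max(0,u-70):u+70],None,fx=3,fy=3))
E
```

```text
clock: 23.92
position: [502.5, 286.9, 120.9]
ee_rot: [0.785, -0.619, 0.002, -0.004]
contact_force: [0.2, 0.1, -0.3]
gripper_width: 32.0
grasp_force: 59.6
shift [0.4813 0.069  0.0016] rot [-0.0086  0.0032  0.175 ] t 23.925 w 31.965587642068915 [ 0.8   0.4  -0.27  0.   -0.89 -0.57]
[225.49791883 260.32176716] 112.17101984302559
```

```bash
python3 -m handwheel '[[0.05,0.007,0,0,0,0,-1],[0.1,0.014,0,0,0,0,-1],[0.15,0.021,0,0,0,0,-1],[0.2,0.028,0,0,0,0,-1],[0.25,0.035,0,0,0,0,-1],[0.3,0.042,0,0,0,0,-1],[0.35,0.049,0,0,0,0,-1],[0.4,0.056,0,0,0,0,-1],[0.45,0.063,0,0,0,0,-1],[0.481,0.069,0,0,0,0,-1]]'; python3 -m handwheel '[[0,0,0,0,0,0,-1],[0,0,0.05,0,0,0,-1],[0,0,0.08,0,0,0,-1],[0,0,0.08,0,0,0,-1],[0,0,0.08,0,0,0,-1]]'; python3 go.py 548 -197.2 12 193.5
```

```text
clock: 25.22
position: [544.3, -200.6, 115.2]
ee_rot: [0.785, -0.62, -0.001, 0.001]
contact_force: [-0.3, -0.1, -1.2]
gripper_width: 32.1
grasp_force: 59.6
clock: 25.85
position: [546.4, -198.4, 38.1]
ee_rot: [0.786, -0.619, 0.001, 0.0]
contact_force: [0.6, -0.6, 0.2]
gripper_width: 32.0
grasp_force: 59.6
shift [-0.0009 -0.0018  0.0261] rot [-0.0014 -0.0026  0.0011] t 25.85 w 31.980420177673906 [-0.07  0.52 -0.33  0.   -0.72  0.3 ]
```

```bash
python3 -m handwheel '[[-0.001,-0.0015,0.01,0,0,0,-1],[-0.001,-0.0015,0.018,0,0,0,-1],[-0.001,-0.0015,0.022,0,0,0,-1],[-0.001,-0.0015,0.025,0,0,0,-1],[-0.001,-0.0015,0.0265,0,0,0,-1],[-0.001,-0.0015,0.0265,0,0,0,-1]]'; python3 go.py 548 -197.2 12 193.5
```

```text
clock: 26.6
position: [547.0, -197.6, 11.8]
ee_rot: [0.785, -0.619, 0.001, 0.0]
contact_force: [-0.8, 1.0, 3.9]
gripper_width: 32.1
grasp_force: 60.1
shift [-0.0002 -0.0011 -0.0002] rot [-0.0007 -0.0022  0.0001] t 26.6 w 32.0915721933919 [-0.07  0.55 -0.35  0.   -0.67  0.3 ]
```

Light contact with the floor. I release, retreat well clear and check everything.

```bash
python3 -m handwheel '[[0,0,0,0,0,0,-0.2],[0,0,0,0,0,0,0.3],[0,0,0,0,0,0,0.8],[0,0,-0.04,0,0,0,0.8],[0,0,-0.09,0,0,0,1],[0,0,-0.14,0,0,0,1]]'; python3 -m handwheel '[[0.05,0.01,-0.02,0,0,0,1],[0.1,0.03,-0.05,0,0,0,1],[0.15,0.06,-0.05,0,0,0,1],[0.19,0.1,-0.05,0,0,0,1],[0.19,0.1,-0.05,0,0,0,1],[0.19,0.1,-0.05,0,0,0,1]]'
python3 - <<'E'
from h import *
p,d=get_image("top");W=world("top",d)
for k,(x,y) in dict(tallj=(555.1,-39.7),shortj=(550.7,34.1),tallst=(604,221.3),flatst=(621.4,149.3),loupe=(548,-197.2),dish=(354.5,-139),pot=(360,99)).items():
    M=(d>0)&(np.hypot(W[...,0]-x,W[...,1]-y)<42)&(W[...,2]>13)&(W[...,2]<150)
    P=W[M]
    if k in("dish","pot"): zt=np.percentile(P[:,2],97)
    else: zt=np.percentile(P[:,2],90)
    T=P[P[:,2]>zt-5];r=cv2.minAreaRect(T[:,:2].astype(np.float32))
    print(k,"top %.1f"%zt,np.round(r[0],1),np.round(r[1],0))
b=cv2.resize(p[110:270,190:470],None,fx=1.6,fy=1.6)
p,d=get_image("side");a=cv2.resize(p[140:300,180:420],None,fx=1.45,fy=1.6)
o=np.hstack([a,b]);print(o.shape);cv2.imwrite("pics/s12.png",o)
E
```

```text
clock: 27.35
position: [546.6, -197.3, 152.2]
ee_rot: [0.785, -0.619, 0.001, 0.001]
contact_force: [0.9, 0.5, -0.6]
gripper_width: 85.3
grasp_force: 0.0
clock: 28.1
position: [493.7, -405.3, 201.0]
ee_rot: [0.785, -0.619, 0.001, 0.0]
contact_force: [-0.1, -0.7, 0.1]
gripper_width: 85.4
grasp_force: 0.0
tallj top 56.4 [555.6 -40.4] [46. 47.]
shortj top 42.5 [549.4  32.1] [42. 43.]
tallst top 65.1 [600.6 220.3] [48. 26.]
flatst top 32.4 [618.8 148.9] [49. 52.]
loupe top 35.0 [ 545.8 -198.1] [24. 24.]
dish top 21.0 [ 353.6 -137.2] [48. 44.]
pot top 21.8 [360.2  98.8] [38. 39.]
(256, 796, 3)
```

View pics/s12.png

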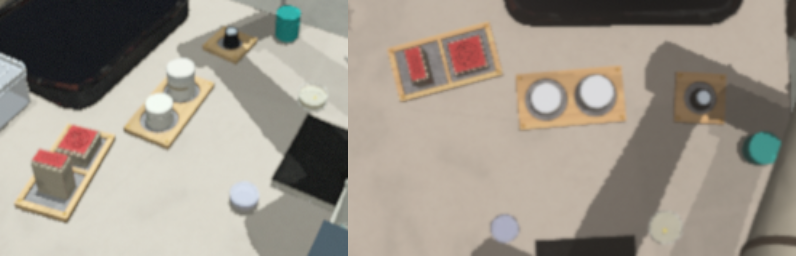

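All five things sit in their wells and bays, each about 4 mm higher than it stood on the table. The dish, pot and turquoise jar are where they were.

```bash
python3 -c "from bench import *; print(job_done())"
```

```text
the job is handed in; nothing more can be done
None
```

The job is handed in at about 28 s: both jars, both stamps and the loupe sit on the floors of their wells and bays, the dish and pot are where they were, and the verdict has not been shown to me.

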